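# Spring clamp on a gaping glued lath joint

### The arm

A 6-joint arm with a two-finger parallel gripper is mounted at the origin on the work surface. World frame = base frame: x ahead of the robot, y to its left, z up, the work surface at z = 0. Lengths are in mm, angles in rad, forces in N, time in s.
With the tool pointing down it reaches from about 225 to 875 mm from the base axis. Payload 3.4 kg.
Tool frame: the origin (TCP) lies midway between the tips of the shut fingers; the grasp point (between the pads) lies ctrl.grip_depth behind it (ctrl.grip_depth is the distance from the TCP to the grasp point, in mm); z points along the fingers, y is the direction in which the jaws open and shut (so a half turn about z gives the same grasp; the last joint's range is limited). The gripper opens to 85 mm and grips with 20 to 120 N. Pads are 22 mm wide; open, the fingers measure 114 mm over their backs; the gripper's body (76 mm by 85 mm) begins 54 mm behind the grasp point. The pads swing forward as they close: fully open they stand 13 mm farther back than shut.
Start: joints at [-1.351, 0.276, 1.505, -0, 1.361, -0.121], TCP at [192.189, -541.965, 231.328] pointing down, gripper open.
Joint ranges: [-2.89, 2.89], [-0.75, 2.08], [0.22, 2.7], [-1.18, 4.32], [0.11, 2.71], [-2.7, 2.7]. Speed limits (rad/s): [2.57, 2.57, 3.14, 3.14, 3.14, 3.14].

### API

Orientations are given as a 3x3 rotation matrix whose columns are the frame's x, y, z axes.
In Python, from rig import ctrl, eyes, workorder gives the robot as it stands.
- The arm moves only by the tool apply_moves, never from a script. Its argument "series" is a list of rows, each a list of 3 entries, a list of its own where there are three numbers: the turn, a rotation vector about the tool's x, y, z in degrees, then the shift along the tool's x, y, z in m, then the opening, from 0 (shut) to 1 (fully open). In form: [[[ax, ay, az], [dx, dy, dz], grip], ...]. A call has 1 to 8 rows; each row is the pose to reach, as a shift and turn from the pose commanded when the call began, along the tool's axes at that moment; what a row does not reach only later rows make up. A row lasts 1/8 s, in which the tool goes at most 62.5 mm and 10.7 degrees, less where a joint would pass 70% of its speed; a pose out of reach is approached as far as the arm can. A call with a gripper value outside its range is refused whole. The fingers move at their own pace and stop on an object; "squeeze" is the grip in N (left out, the last holds). Time passes only in rows, so rows that repeat a pose let the fingers close. It gives the time, the measured TCP pose, the force and the opening at its end, in the units of the state.
- ctrl.get_obs(): the state, without advancing time (a new reading comes with each control period).
- eyes.get_image(name): name is "scene" or "side" or "wrist"; returns (picture, depth): 384x512x3 uint8, red, green, blue; 384x512 float32, mm along the optical axis (not along the pixel's ray), 0 where there is no reading.
- eyes.camera_info(name): a dict with "intrinsics" (3x3 intrinsics, pixels), "k1" (the pictures are not rectified: a ray, as slopes to the right and down, at radius r is drawn at 1 + k1 r^2 times it, then the intrinsics apply), "world_from_camera" (4x4, takes a point from camera to world coordinates). Camera axes: x right, y down, z forward; pixel columns grow to the right and rows downward; lengths in mm; the calibration is good to about 2 mm. A picture is of the moment at which its call begins: read the wrist's pose just before it. camera_info takes no time and is no camera call; for the wrist camera it gives the pose at the moment of the call.
- workorder.finish_job(): hands the job in, once; it reports no verdict.
The state is a dict: "t": time; "qpos": joint angles; "dq": joint speeds; "effort": joint torques, N m; "eef_pos": TCP position; "tcp_rot": TCP orientation; "wrist_force": force on the tool from outside, world axes, zero at the start; "ft_torque": the same for the moment, N m; "gripper_width": opening from 0.0 (shut) to 1.0 (fully open).
Only numpy, scipy, OpenCV 4.12 (cv2) and the standard library are available. Lean on these libraries where they do the work, as an engineer would, in place of code of your own. Each camera call takes 0.05 s, during which the arm holds its last target.

### The job

Take the larger of the two spring clamps out of the plywood rack by its nose, lay it flat on the open bench well clear of the rack and let go of it. Then take it again by its handles, squeeze them to open the jaw, slide the jaw level over the free end of the two laths on the glue-up stand until the ends of the laths meet the hub, and let it spring shut so that it closes the gap and stays there by itself, level and clear of the bench. Leave the smaller clamp and the other things on the bench where they are.

Things in the scene. Friction and masses are not known exactly. Their poses are not given: they have to be found in the camera images.
- clamp: The larger spring clamp, peg type: two black nylon levers, 28 mm thick, on a round steel hub (radius 22 mm, the pivot); 131 mm long, 0.095 kg. Origin: pivot axis, underside. z: pivot axis, up as it lies. x: to the nose. The frame belongs to the +y lever, so it turns by half the jaw angle against the clamp's mid line as the jaw opens.
- clamp_nose (a point): Middle of the larger clamp's nose, 45 mm ahead of the pivot (clamp x), 14 mm up; shut, the nose is 30 mm wide outside here. The grey rubber jaw pads reach from 38 to 62 mm ahead of the pivot, parallel on 10 mm of work; behind them the throat is free back to the hub. Fully open the pads gape 22 mm at the heel, 35 mm at the tip.
- clamp_handles (a point): Between the larger clamp's handles, 50 mm behind the pivot, 14 mm up. Shut: 53 mm wide outside here, 62 mm at the handle ends (69 mm behind the pivot). Squeezed fully to the stop: handles parallel, 26 mm outside; about 23 N holds it so. In the rack there are only 7 mm beside the handle ends, too little for a finger.
- clamp_jaw (a joint): Jaw angle of the larger clamp between its two levers, rad: 0 shut (as it lies), 0.55 fully open, about 0.15 when shut on both laths. A spring shuts it.
- rack: Plywood rack, fixed, 90 mm deep (x), 182 mm wide (y), walls 10 mm thick, 42 mm high, no floor, no roof: two bays 76 mm wide, open to +x and above, centred at y = +43 and -43 mm. Origin: bench level, middle. A clamp lies in each bay, handles between the walls, the larger one's nose 55 mm out of the mouth; either bay can hold it. It lifts straight out.
- stand: Glue-up stand, fixed: wooden base 130 x 110 x 24 mm (x = -45 to 85 mm), a dark post 125 mm high at x = 45 mm, and two laths standing on edge side by side that run from the post along -x. Origin: bench level. z up.
- lath_end (a point): Free end of the laths, middle of the closed joint between them, 80 mm above the bench; axes as stand (-x points out of the end). Each lath is 5 mm thick, 44 mm high (58 to 102 mm above the bench). Fixed lath: y = -5 to 0. Gaping lath: y = 0 to 5 mm when closed, 6 mm farther to +y at the end when gaping. Free length before the base 85 mm.
- lath (a joint): Opening angle of the gaping lath, rad: 0 closed on the fixed lath, 0.04 gaping (6 mm at the free end). It springs open with about 3 N at the end.
- small_clamp: Smaller spring clamp of the same shape, 86 mm long, 18 mm thick, in the other bay of the rack: not to be used. Origin and axes as the larger clamp.
- nail_tin: Open steel tin, 72 mm across, 48 mm high, origin under its centre; leave it.
- tape_roll: Grey tape roll lying flat, 100 mm across, 35 mm high, origin under its centre; leave it.
- glue_jar: White jar, 60 mm across, 85 mm high, origin under its centre; leave it.
- wrench: Steel wrench lying on the bench, origin under its middle; leave it.
- screwdriver: Screwdriver lying on the bench; leave it.
- pedal: Black bicycle pedal, 90 x 75 mm, 26 mm high, origin under its centre; leave it.
Not all that is in view belongs to the job. What is shaped like the stand but pink or purple is not meant.

How it is judged (in metres and radians):
On the way, in this order (a step that is already met when the one before it is completed fails the run):
1. the larger clamp lies flat on the bench, its pivot at least 160 mm from the middle of the rack, still and let go (horizontal distance between clamp and rack above 0.16 m and height (world z) of clamp below 0.006 m and angle between clamp's own z axis and vertical below 0.08 rad and contact force between the fingers and clamp below 0.1 N and linear speed of clamp below 0.02 m/s), for 0.2 s.
2. the clamp is held up off the bench by the robot with its jaw open (over 0.3 rad) (value of joint clamp_jaw above 0.3 rad and height (world z) of clamp above 0.03 m and contact force between the fingers and clamp above 1 N), for 0.2 s.
At the end, for the whole second after the job is handed in: The clamp grips the laths (over 3 N, jaw 0.08 to 0.25 rad); the gap is shut (lath under 0.012 rad); the lath ends lie 10 to 34 mm from the pivot along the clamp's x (hub at 22); clamp level within 0.2 rad, underside over 30 mm above the bench, at rest (value of joint lath below 0.012 rad and contact force between clamp and lath above 3 N and value of joint clamp_jaw between 0.08 and 0.25 rad and x of lath_end in the frame of clamp between 0.01 and 0.034 m and height (world z) of clamp above 0.03 m and angle between clamp's own z axis and vertical below 0.2 rad and linear speed of clamp below 0.02 m/s and angular speed of clamp below 0.2 rad/s); the robot touches nothing.
It fails at once if the smaller clamp is moved by more than 30 mm (distance of small_clamp from where it was at the start of the episode above 0.03 m).
It fails at once if another thing on the bench is moved by more than 30 mm (distance of any of nail_tin, tape_roll, glue_jar, wrench, screwdriver, pedal from where it was at the start of the episode above 0.03 m).
It also fails if it takes over 53 s, if anything falls off the work surface, if the arm or the gripper's body presses on something with over 40 N, if the wrist force passes 120 N, or if a joint passes its speed limit or range.

## Working session

There is one attempt and no reset: what is moved stays moved. The work goes in short steps, Python scripts to look and compute and a tool call to move; the robot and the scene stay as the last step left them, time stands still between calls to the robot, and variables do not carry over. Pictures are saved under pics/ and viewed, and the job is handed in when it is done.

Besides the shell and the picture viewer there is one more tool, called after ">>>" as name(argument=value, ...), one argument or row to a line, values as JSON. apply_moves: Moves the arm, as the interface text tells. Its arguments: {"type":"object","properties":{"series":{"type":"array","items":{"type":"array"}},"squeeze":{"type":"number"}},"required":["series"]}

```bash
ls; mkdir -p pics; python3 - <<'E'
from rig import ctrl, eyes, workorder
import cv2, numpy as np
print(ctrl.grip_depth); s=ctrl.get_obs(); print(s)
for n in ("scene","side","wrist"):
    im,d=eyes.get_image(n); i=eyes.camera_info(n)
    cv2.imwrite(f"pics/{n}0.png",im[:,:,::-1]); np.savez(f"pics/{n}0.npz",im=im,d=d,K=i["intrinsics"],k1=i["k1"],T=i["world_from_camera"])
    print(n,i)
E
```

```text
pics
18.700000000000003
{'t': 0.0, 'qpos': array([-1.35098999e+00,  2.76587209e-01,  1.50611241e+00,  5.60632777e-06,
        1.36069447e+00, -1.20968649e-01]), 'dq': array([ 5.36497878e-04,  4.58982915e-04,  6.76010808e-04, -8.74469541e-05,
        4.39375463e-04,  2.09945582e-03]), 'effort': array([-8.88516497e-04, -4.16780126e+01, -2.45808023e+01, -2.24753830e-04,
        1.09856244e-02, -1.82790836e-05]), 'eef_pos': array([ 192.07545529, -541.42231821,  230.45240305]), 'tcp_rot': array([[ 9.42496369e-01,  3.34216165e-01, -3.87436077e-04],
       [ 3.34216315e-01, -9.42494753e-01,  1.75929272e-03],
       [ 2.22827594e-04, -1.78761445e-03, -9.99998377e-01]]), 'wrist_force': array([-0.36705506,  0.75733257, -0.42476025]), 'ft_torque': array([-0.00179369, -0.05350422,  0.01337506]), 'gripper_width': 1.000781761147569}
scene {'intrinsics': array([[362.19722322,   0.        , 253.44842511],
       [  0.        , 362.19722322, 184.6919759 ],
       [  0.        ,   0.        ,   1.        ]]), 'k1': -0.0313699803921372, 'world_from_camera': array([[ 3.65323022e-01,  6.26387556e-01, -6.
[... 730 characters left out ...]
1, -7.31616672e-01,
         1.03645630e+03],
       [ 0.00000000e+00,  0.00000000e+00,  0.00000000e+00,
         1.00000000e+00]])}
wrist {'intrinsics': array([[344.61033786,   0.        , 254.63648094],
       [  0.        , 344.61033786, 188.07516729],
       [  0.        ,   0.        ,   1.        ]]), 'k1': 0.0004930073619362774, 'world_from_camera': array([[ 3.34285506e-01, -9.06913010e-01, -2.56441012e-01,
         2.56330289e+02],
       [-9.42469625e-01, -3.22264508e-01, -8.88627771e-02,
        -5.19149431e+02],
       [-2.05102795e-03,  2.71393403e-01, -9.62466318e-01,
         3.74115335e+02],
       [ 0.00000000e+00,  0.00000000e+00,  0.00000000e+00,
         1.00000000e+00]])}
```

View pics/scene0.png

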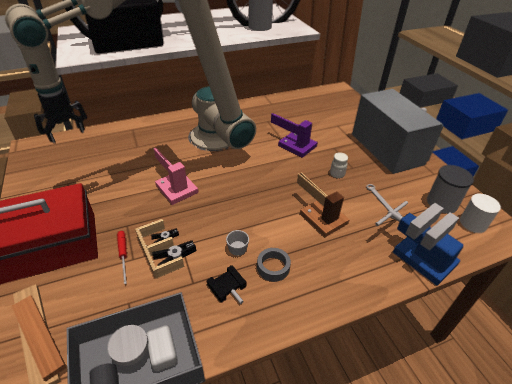

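View pics/side0.png

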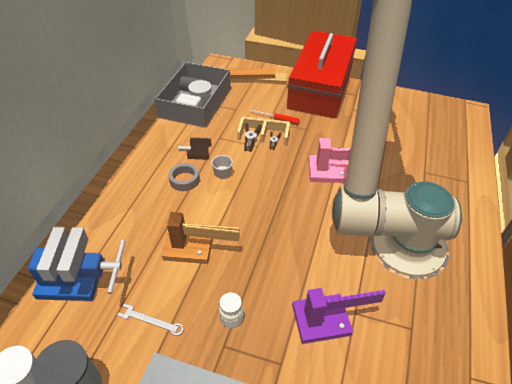

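View pics/wrist0.png

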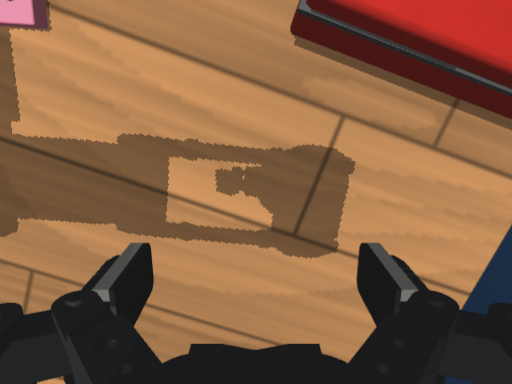

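The scene view shows three stand-shaped things: pink at (175,180), purple at (297,135) and brown wood with a dark post at (322,205). The brown one is the glue-up stand. The rack is at (165,247) with two clamps in it. I'll enlarge both.

```bash
cat > h.py <<'E'
import cv2, numpy as np
def load(n):
    z=np.load(f"pics/{n}.npz"); return z["im"],z["d"],z["K"],float(z["k1"]),z["T"]
def snap(n,tag):
    from rig import ctrl,eyes
    i=eyes.camera_info(n); im,d=eyes.get_image(n)
    cv2.imwrite(f"pics/{n}{tag}.png",im[:,:,::-1]); np.savez(f"pics/{n}{tag}.npz",im=im,d=d,K=i["intrinsics"],k1=i["k1"],T=i["world_from_camera"])
def slopes(u,v,K,k1):
    x=(u-K[0,2])/K[0,0]; y=(v-K[1,2])/K[1,1]
    a,b=x,y
    for _ in range(20):
        f=1+k1*(a*a+b*b); a,b=x/f,y/f
    return a,b
def ray(n,u,v):
    im,d,K,k1,T=load(n); a,b=slopes(u,v,K,k1)
    return T[:3,3], T[:3,:3]@np.array([a,b,1.])
def atz(n,u,v,z):
    o,r=ray(n,u,v); return o+r*(z-o[2])/r[2]
def cloud(n):
    im,d,K,k1,T=load(n); v,u=np.mgrid[:384,:512]
    a,b=slopes(u.astype(float),v.astype(float),K,k1)
    P=np.stack([a*d,b*d,d],-1)@T[:3,:3].T+T[:3,3]; P[d==0]=np.nan
    return P
def proj(n,p):
    im,d,K,k1,T=load(n); c=np.linalg.inv(T)@np.r_[p,1]; a,b=c[:2]/c[2]; f=1+k1*(a*a+b*b)
    return K[0,0]*a*f+K[0,2],K[1,1]*b*f+K[1,2]
def crop(n,u0,v0,u1,v1,s,out):
    im=load(n)[0][v0:v1,u0:u1,::-1]
    cv2.imwrite(f"pics/{out}.png",cv2.resize(im,None,fx=s,fy=s,interpolation=cv2.INTER_CUBIC))
E
python3 - <<'E'
from h import *
crop("scene0",125,210,205,285,7,"c1"); crop("side0",225,105,305,160,9,"c2"); crop("side0",150,200,250,270,7,"c3"); crop("scene0",285,165,365,240,7,"c4")
E
```

```text
(no output)
```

View pics/c1.png

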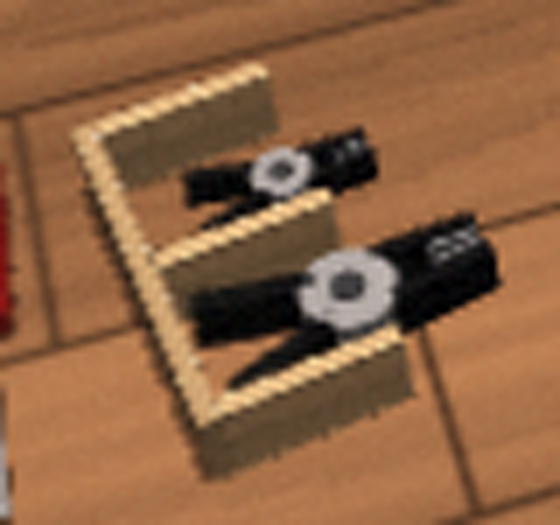

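View pics/c2.png

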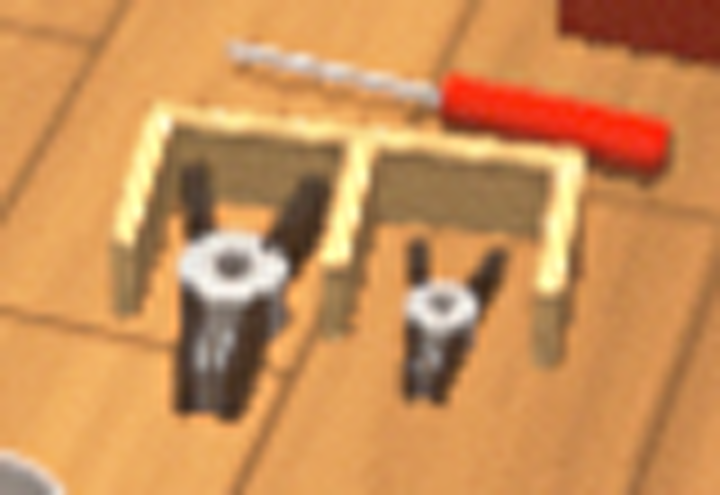

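View pics/c3.png

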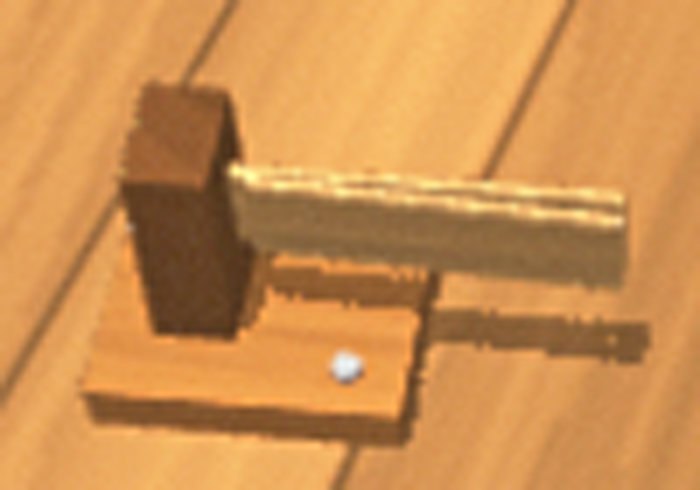

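View pics/c4.png

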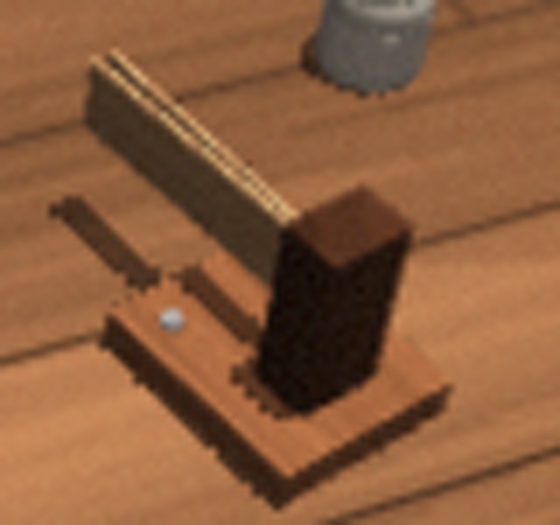

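Larger clamp: hub at scene (175,251) and side (251,134), in the rack's left-hand bay in the side view. The smaller one is in the bay nearer the robot. Now for the positions.

```bash
python3 - <<'E'
from h import *
np.set_printoptions(precision=1,suppress=True)
S=lambda x,y:(125+x/7,210+y/7); D=lambda x,y:(225+x/9,105+y/9)
Q=lambda x,y:(285+x/7,165+y/7); R=lambda x,y:(150+x/7,200+y/7)
for lab,p in dict(hub=(348,288),nose=(485,250)).items(): print("scene",lab,atz("scene0",*S(*p),29))
for lab,p in dict(hub=(235,263),noseL=(180,335),noseR=(245,410)).items(): print("side",lab,atz("side0",*D(*p),29))
print("rack tops z42")
for lab,p in dict(backL=(78,133),backR=(205,415),armL=(265,70),armM=(330,195),armR=(400,330)).items(): print("scene",lab,atz("scene0",*S(*p),42))
for lab,p in dict(backL=(160,108),backR=(583,150),armL=(122,240),armM=(337,262),armR=(552,290)).items(): print("side",lab,atz("side0",*D(*p),42))
print("laths z102")
for lab,p in dict(e1=(95,63),e2=(112,53),fixpost=(290,215)).items(): print("scene",lab,atz("scene0",*Q(*p),102))
for lab,p in dict(farEnd=(624,192),nearEnd=(624,216),farpost=(235,166),nearpost=(235,180)).items(): print("side",lab,atz("side0",*R(*p),102))
print("base z24")
for lab,p in dict(a=(108,315),b=(280,478),c=(450,390)).items(): print("scene",lab,atz("scene0",*Q(*p),24))
for lab,p in dict(a=(85,388),b=(410,412),c=(432,275)).items(): print("side",lab,atz("side0",*R(*p),24))
print("post z125")
for lab,p in dict(a=(150,82),b=(125,182),c=(207,185),d=(228,92)).items(): print("side",lab,atz("side0",*R(*p),125))
# cloud checks
P=cloud("side0"); 
for u,v in [(251,134),(239,228),(200,240)]: print(u,v,P[v,u])
P=cloud("scene0")
for u,v in [(175,251)]: print(u,v,P[v,u])
print([ (k,atz("scene0",*p,z)) for k,p,z in [("tin",(237,240),48),("tape",(274,263),30),("jar",(340,158),85),("pedal",(228,284),26),("wrenchA",(367,187),0),("wrenchB",(410,220),0)]])
E
```

```text
scene hub [ 597.9 -304.6   29. ]
scene nose [ 598.3 -243.6   29. ]
side hub [ 589.9 -302.7   29. ]
side noseL [ 596.7 -253.7   29. ]
side noseR [ 558.6 -219.5   29. ]
rack tops z42
scene backL [ 479.5 -400.9   42. ]
scene backR [ 652. -374.   42.]
scene armL [ 470.3 -314.1   42. ]
scene armM [ 554.9 -301.6   42. ]
scene armR [ 637.8 -289.4   42. ]
side backL [ 645.9 -373.6   42. ]
side backR [ 471.9 -401.6   42. ]
side armL [ 632.4 -287.2   42. ]
side armM [ 546.7 -301.    42. ]
side armR [ 461.1 -311.2   42. ]
laths z102
scene e1 [476.  169.3 102. ]
scene e2 [471.9 180.9 102. ]
scene fixpost [607.1 205.7 102. ]
side farEnd [470.1 169.6 102. ]
side nearEnd [466.2 180.7 102. ]
side farpost [619.8 205.2 102. ]
side nearpost [616.9 211.6 102. ]
base z24
scene a [570.7 137.7  24. ]
scene b [692.8 164.8  24. ]
scene c [673.3 269.6  24. ]
side a [664.5 274.2  24. ]
side b [536.1 243.8  24. ]
side c [552.8 177.9  24. ]
post z125
side a [659. 193. 125.]
side b [646.6 241.7 125. ]
side c [616.1 233.2 125. ]
side d [627.6 188.1 125. ]
251 134 [ 590.2 -302.2   30.3]
239 228 [470.3 170.3 100.3]
200 240 [583.9 191.1  24.3]
175 251 [ 597.3 -303.6   28.6]
[('tin', array([ 637.8, -117.5,   48. ])), ('tape', array([744.7, -39.2,  30. ])), ('jar', array([428.2, 371.2,  85. ])), ('pedal', array([ 762.2, -188.8,   26. ])), ('wrenchA', array([530.3, 446.1,   0. ])), ('wrenchB', array([728.4, 488.7,   0. ]))]
```

```bash
cat >> h.py <<'E'
def goal(p,phi,tilt=None):
    """entry (turn deg about tool axes, shift m) from measured pose to tool-down pose at p with tool x at phi deg"""
    from rig import ctrl
    from scipy.spatial.transform import Rotation as Ro
    s=ctrl.get_obs(); R=np.array(s["tcp_rot"]); c,t=np.cos(np.radians(phi)),np.sin(np.radians(phi))
    G=np.array([[c,t,0],[t,-c,0],[0,0,-1.]])
    # use ideal vertical start
    w=Ro.from_matrix(R.T@G).as_rotvec(degrees=True); d=R.T@(np.array(p)-s["eef_pos"])/1000
    print("turn",np.round(w,2),"shift",np.round(d,4),"t",round(s["t"],2),"eef",np.round(s["eef_pos"],1),"phi",np.round(np.degrees(np.arctan2(R[1,0],R[0,0])),2),"grip",round(s["gripper_width"],3),"F",np.round(s["wrist_force"],1))
E
python3 - <<'E'
from h import *
H=np.full((45,50),-1.)  # x 150..900 /20 ; y -600..600 /24
for n in("scene0","side0"):
    P=cloud(n).reshape(-1,3); ok=np.isfinite(P).all(1)&(P[:,0]>150)&(P[:,0]<900)&(abs(P[:,1])<600)&(P[:,2]<400)&(P[:,2]>-20); P=P[ok]
    i=((P[:,0]-150)/20).astype(int).clip(0,44); j=((P[:,1]+600)/24).astype(int).clip(0,49)
    np.maximum.at(H,(i,j),P[:,2])
print("cols y -600..600 step24; cell=height cm")
for i in range(38): print(int(150+20*i),''.join('.' if h<8 else ('?' if h<0 else (chr(48+int(h/10)) if h<100 else chr(65+int((h-100)/20)))) for h in H[i]))
goal((587,-259,240),98.4)
E
```

```text
cols y -600..600 step24; cell=height cm
150 ...KM........A.........OOOLHED....22AA322.........
170 K..MMM.......AA.......MJFOMIEE....232AA22.........
190 OOMOO........AA......OOLHONIFE.....22ABB21...0...F
210 MOOO..........A221....OOOOLGFE.....22BBB22.......F
230 KOO.........22AA32....OOOLEED.......2BBB22.......F
250 ............23AA22......0...........2232.........F
270 ............22AA23..................222..........F
290 ............22BBB2...............................F
310 CCCC.0.......2BBB32..0.................0.........F
330 CCCC.........2BBA22..............................F
350 CCCC.........2222................................F
370 CCCC.0.......1..........................4........F
390 CCCC.........0.......0.................8883......F
410 CCCC...................................8988......F
430 CCCC.22................................8984......F
450 CCCC.23.34444...................A.......53.......F
470 CCCC.22.4444...................AA................F
490 CCCC.22.412222..................AA...............F
510 CCCC.22.412222..................AA.........11.....
530 .....22.443
[... 473 characters left out ...]
1....B
710 ......0.......22232..33.33..............9999......
730 ..............232232.43.34............99999.......
750 ............0..32232.34.33...........9999AA.......
770 999999999999...23222.33433..............AAA32.....
790 9000...00009...2221....3................AACDD.....
810 9.0.777..009.....21....................CDDDDD.....
830 91.7777766095.......0..................DDDDDDC....
850 90.78787660950...........0.............DDDDDDD....
870 9557777766.92..........................DDDDDDD....
890 9555777666.96..........................DDDDC63....
turn [-6.000e-02 -6.000e-02 -7.887e+01] shift [ 0.4666 -0.1343 -0.0091] t 0.15 eef [ 192.1 -541.5  230.6] phi 19.53 grip 1.0 F [-0.1 -0.2 -0.1]
```

>>> apply_moves(
  series=[
    [[0, 0, -78.9], [0.467, -0.134, -0.01], 0.65],
    [[0, 0, -78.9], [0.467, -0.134, -0.01], 0.65],
    [[0, 0, -78.9], [0.467, -0.134, -0.01], 0.65],
    [[0, 0, -78.9], [0.467, -0.134, -0.01], 0.65],
    [[0, 0, -78.9], [0.467, -0.134, -0.01], 0.65],
    [[0, 0, -78.9], [0.467, -0.134, -0.01], 0.65],
    [[0, 0, -78.9], [0.467, -0.134, -0.01], 0.65],
    [[0, 0, -78.9], [0.467, -0.134, -0.01], 0.65],
  ],
  squeeze=40,
)

```text
t: 1.15
eef_pos: [589.3, -257.6, 240.9]
tcp_rot: [[-0.151, 0.989, -0.0], [0.989, 0.151, 0.0], [0.0, -0.0, -1.0]]
wrist_force: [0.8, -0.1, -0.9]
gripper_width: 0.646
```

>>> apply_moves(
  series=[
    [[0, 0, 0], [0, 0, 0], 0.65],
    [[0, 0, 0], [0, 0, 0], 0.65],
  ],
)

```text
t: 1.4
eef_pos: [587.0, -259.6, 240.7]
tcp_rot: [[-0.147, 0.989, -0.002], [0.989, 0.147, -0.0], [0.0, -0.002, -1.0]]
wrist_force: [-0.2, -0.6, 0.5]
gripper_width: 0.652
```

```bash
python3 - <<'E'
from h import *
goal((587,-259,240),98.4); snap("wrist","1")
E
```

```text
turn [-0.09 -0.01  0.04] shift [0.0006 0.0001 0.0007] t 1.4 eef [ 587.  -259.6  240.7] phi 98.44 grip 0.652 F [-0.2 -0.6  0.5]
```

View pics/wrist1.png

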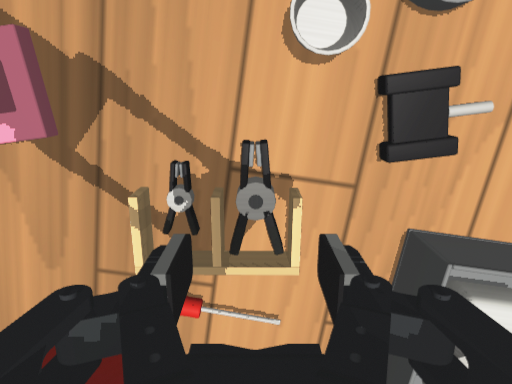

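The wrist picture shows the larger clamp upright at hub (256,201) with its nose tip at (256,142), and the smaller one at (179,200). They are beside each other, and the larger size is clear.

```bash
python3 - <<'E'
from h import *
crop("wrist1",120,125,310,285,4,"c5")
np.set_printoptions(precision=1,suppress=True)
P=cloud("wrist1")
for u,v in [(256,191),(256,210),(249,160),(263,160),(300,230)]: print(u,v,P[v,u])
for u,v,z in [(256,201,29),(245,142,28),(267,142,28),(236,252,28),(278,251,28)]: print(atz("wrist1",u,v,z))
E
```

```text
256 191 [ 592.3 -293.6   29.6]
256 210 [ 595.6 -315.1   28.8]
249 160 [ 580.1 -261.5   28.7]
263 160 [ 594.6 -259.3   28.9]
300 230 [ 644.7 -326.    42. ]
[ 594.  -304.9   29. ]
[ 573.4 -243.5   28. ]
[ 595.9 -240.2   28. ]
[ 580.6 -368.5   28. ]
[ 627.5 -360.3   28. ]
```

View pics/c5.png

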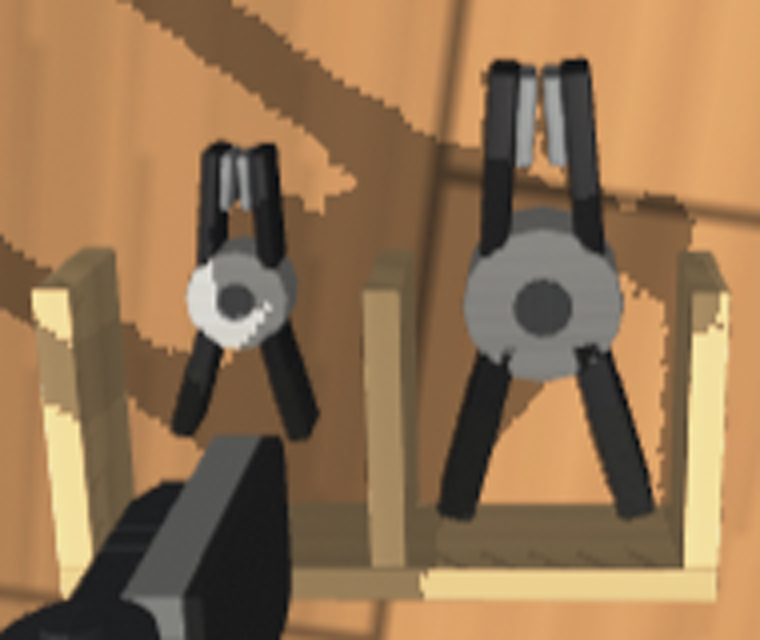

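>>> apply_moves(
  series=[
    [[0, 0, 0], [0.001, 0, 0.06], 0.65],
    [[0, 0, 0], [0.001, 0, 0.12], 0.65],
    [[0, 0, 0], [0.001, 0, 0.17], 0.65],
    [[0, 0, 0], [0.001, 0, 0.21], 0.65],
    [[0, 0, 0], [0.001, 0, 0.236], 0.65],
    [[0, 0, 0], [0.001, 0, 0.236], 0.65],
    [[0, 0, 0], [0.001, 0, 0.236], 0.2],
    [[0, 0, 0], [0.001, 0, 0.236], 0.2],
  ],
  squeeze=40,
)

```text
t: 2.45
eef_pos: [588.3, -259.7, 7.4]
tcp_rot: [[-0.146, 0.989, 0.003], [0.989, 0.146, -0.002], [-0.002, 0.003, -1.0]]
wrist_force: [0.6, -0.0, 0.3]
gripper_width: 0.339
```

>>> apply_moves(
  series=[
    [[0, 0, 0], [0, 0, 0], 0.2],
    [[0, 0, 0], [0, 0, 0], 0.2],
    [[0, 0, 0], [0, 0, -0.01], 0.2],
    [[0, 0, 0], [0, 0, -0.03], 0.2],
  ],
)

```text
t: 2.95
eef_pos: [586.7, -257.9, 35.1]
tcp_rot: [[-0.147, 0.989, -0.002], [0.989, 0.147, 0.001], [0.002, -0.002, -1.0]]
wrist_force: [-0.3, -0.4, -1.2]
gripper_width: 0.34
```

```bash
python3 - <<'E'
from h import *
goal((587,-259,120),98.4); snap("wrist","2")
E
```

```text
turn [-0.1  -0.1   0.03] shift [-0.001   0.     -0.0849] t 2.95 eef [ 586.7 -257.9   35.1] phi 98.43 grip 0.34 F [-0.3 -0.4 -1.2]
```

View pics/wrist2.png

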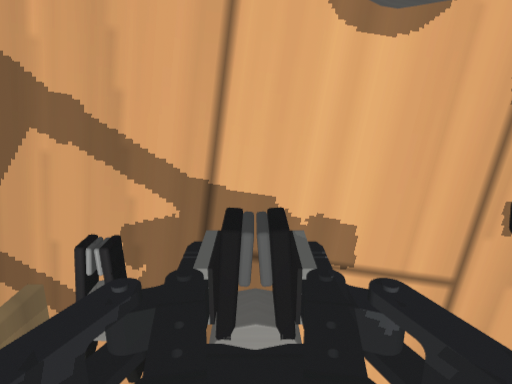

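>>> apply_moves(
  series=[
    [[0, 0, 0], [0, 0, -0.04], 0.2],
    [[0, 0, 0], [0, 0, -0.085], 0.2],
    [[0, 0, 0], [0, 0, -0.085], 0.2],
  ],
)

```text
t: 3.38
eef_pos: [590.1, -259.8, 124.7]
tcp_rot: [[-0.147, 0.989, 0.008], [0.989, 0.147, -0.004], [-0.006, 0.007, -1.0]]
wrist_force: [0.4, -1.4, -1.0]
gripper_width: 0.339
```

```bash
python3 - <<'E'
from h import *
goal((494,-20,120),13.3); snap("wrist","3")
E
```

```text
turn [ 5.700e-01 -6.000e-02  8.514e+01] shift [ 0.2513 -0.0599  0.0028] t 3.38 eef [ 590.1 -259.8  124.7] phi 98.44 grip 0.339 F [ 0.4 -1.4 -1. ]
```

View pics/wrist3.png

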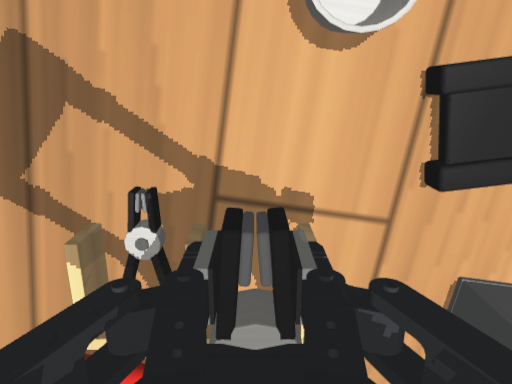

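>>> apply_moves(
  series=[
    [[0, 0, 0], [0.0, -0.02, 0], 0.2],
    [[0, 0, 85.1], [0.25, -0.06, 0], 0.2],
    [[0, 0, 85.1], [0.25, -0.06, 0], 0.2],
    [[0, 0, 85.1], [0.25, -0.06, 0], 0.2],
    [[0, 0, 85.1], [0.25, -0.06, 0], 0.2],
    [[0, 0, 85.1], [0.25, -0.06, 0], 0.2],
    [[0, 0, 85.1], [0.25, -0.06, 0], 0.2],
    [[0, 0, 85.1], [0.25, -0.06, 0], 0.2],
  ],
)

```text
t: 4.42
eef_pos: [489.9, -19.3, 118.7]
tcp_rot: [[0.914, 0.405, -0.003], [0.405, -0.914, 0.001], [-0.003, -0.002, -1.0]]
wrist_force: [0.4, -0.3, -0.7]
gripper_width: 0.335
```

>>> apply_moves(
  series=[
    [[0, 0, 7], [0, 0, 0.02], 0.2],
    [[0, 0, 7], [0, 0, 0.06], 0.2],
    [[0, 0, 7], [0, 0, 0.08], 0.2],
    [[0, 0, 7], [0, 0, 0.09], 0.2],
    [[0, 0, 7], [0, 0, 0.09], 0.2],
    [[0, 0, 7], [0, 0, 0.09], 0.2],
  ],
)

```text
t: 5.18
eef_pos: [492.0, -20.2, 30.8]
tcp_rot: [[0.955, 0.295, 0.001], [0.295, -0.955, -0.0], [0.001, 0.001, -1.0]]
wrist_force: [-0.6, -0.4, -1.2]
gripper_width: 0.338
```

```bash
python3 - <<'E'
from h import *
goal((494,-20,6),13.3); snap("side","4"); snap("wrist","4"); crop("side4",150,100,350,250,4,"c6")
E
```

```text
turn [ 0.03 -0.06  3.88] shift [0.0019 0.0004 0.0248] t 5.17 eef [492.  -20.2  30.8] phi 17.18 grip 0.338 F [-0.6 -0.4 -1.2]
```

View pics/c6.png

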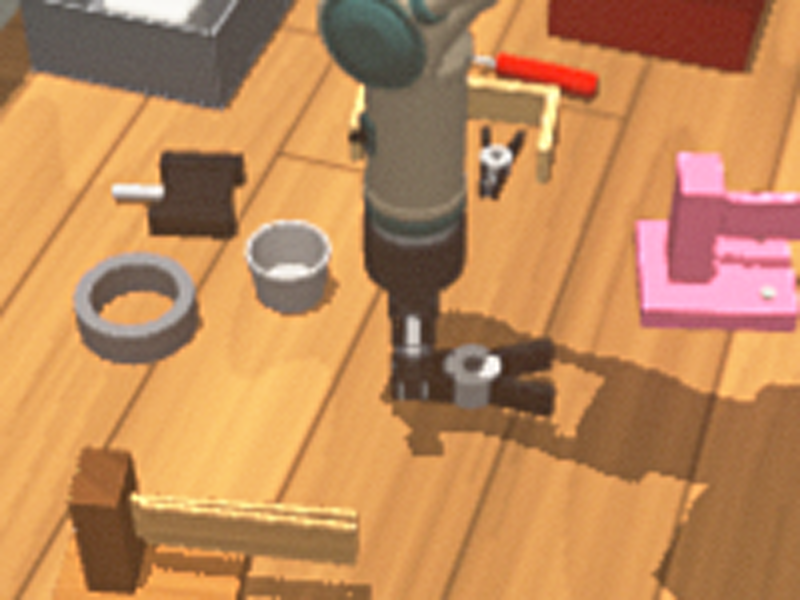

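View pics/wrist4.png

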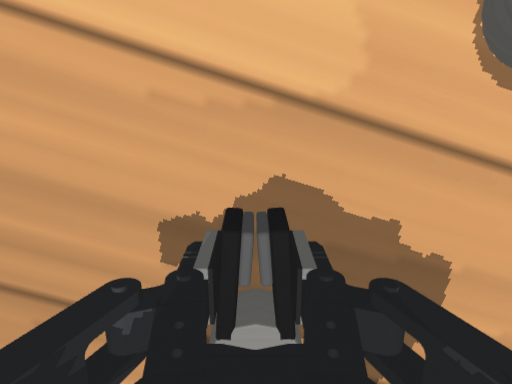

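>>> apply_moves(
  series=[
    [[0, 0, 3.9], [0.002, 0, 0.01], 0.2],
    [[0, 0, 3.9], [0.002, 0, 0.02], 0.2],
    [[0, 0, 3.9], [0.002, 0, 0.025], 0.2],
    [[0, 0, 3.9], [0.002, 0, 0.025], 0.2],
  ],
)

```text
t: 5.78
eef_pos: [493.2, -19.5, 7.2]
tcp_rot: [[0.973, 0.231, 0.0], [0.231, -0.973, -0.0], [0.0, 0.0, -1.0]]
wrist_force: [-4.0, 1.6, 17.3]
gripper_width: 0.335
```

```bash
python3 - <<'E'
from h import *
goal((494,-20,4),13.3)
E
```

```text
turn [ 0.02 -0.01  0.05] shift [0.0006 0.0007 0.0032] t 5.78 eef [493.2 -19.5   7.2] phi 13.35 grip 0.335 F [-4.   1.6 17.3]
```

>>> apply_moves(
  series=[
    [[0, 0, 0], [0, 0, -0.001], 0.65],
    [[0, 0, 0], [0, 0, -0.001], 0.65],
    [[0, 0, 0], [0, 0, -0.03], 0.65],
    [[0, 0, 0], [0, 0, -0.09], 0.65],
    [[0, 0, 0], [-0.04, 0, -0.15], 0.9],
    [[0, 0, 0], [-0.095, 0, -0.19], 0.9],
    [[0, 0, 0], [-0.095, 0, -0.19], 0.9],
    [[0, 0, 0], [-0.095, 0, -0.19], 0.9],
  ],
)

```text
t: 6.78
eef_pos: [401.0, -41.5, 195.5]
tcp_rot: [[0.973, 0.229, 0.002], [0.229, -0.973, -0.0], [0.002, 0.001, -1.0]]
wrist_force: [0.9, -1.0, -0.3]
gripper_width: 0.901
```

```bash
python3 - <<'E'
from h import *
goal((401,-41,100),13.3); snap("wrist","5")
E
```

```text
turn [ 0.04 -0.1  -0.06] shift [-0.0001 -0.0005  0.0955] t 6.78 eef [401.  -41.5 195.5] phi 13.24 grip 0.901 F [ 0.9 -1.  -0.3]
```

View pics/wrist5.png

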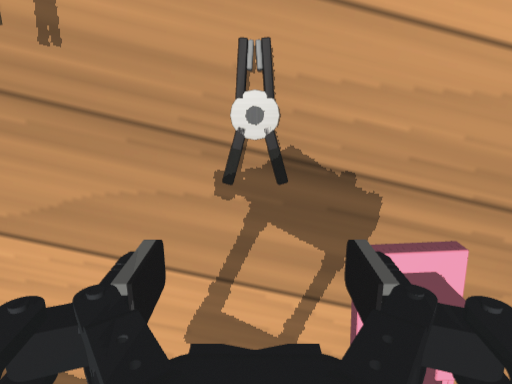

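```bash
python3 - <<'E'
from h import *
np.set_printoptions(precision=1,suppress=True)
for n,u,v,z in [("hub",255,115,29),("nose",255,39,28),("hL",229,183,28),("hR",282.5,183,28)]: print(n,atz("wrist5",u,v,z))
P=cloud("wrist5"); print(P[105,255],P[60,242],P[170,231],P[170,279])
crop("wrist5",205,25,305,200,3,"c7")
E
```

```text
hub [447.7 -31.   29. ]
nose [508.2 -16.7  28. ]
hL [381.5 -21.6  28. ]
hR [392.9 -70.3  28. ]
[456.  -29.   29.3] [489.6  -9.8  29. ] [394.4 -20.9  29.5] [404.6 -63.7  30.2]
```

View pics/c7.png

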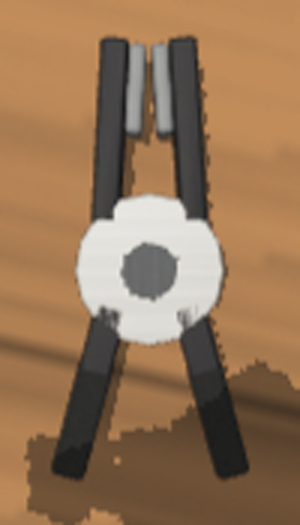

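>>> apply_moves(
  series=[
    [[0, 0, 0], [-0.004, 0.0005, 0.05], 1.0],
    [[0, 0, 0], [-0.004, 0.0005, 0.11], 1.0],
    [[0, 0, 0], [-0.004, 0.0005, 0.16], 1.0],
    [[0, 0, 0], [-0.004, 0.0005, 0.182], 1.0],
    [[0, 0, 0], [-0.004, 0.0005, 0.192], 1.0],
    [[0, 0, 0], [-0.004, 0.0005, 0.192], 1.0],
    [[0, 0, 0], [-0.004, 0.0005, 0.192], 0.7],
  ],
)

```text
t: 7.7
eef_pos: [398.1, -42.9, 3.7]
tcp_rot: [[0.973, 0.23, 0.001], [0.23, -0.973, -0.0], [0.001, 0.001, -1.0]]
wrist_force: [-0.3, -1.0, -0.6]
gripper_width: 0.817
```

```bash
python3 - <<'E'
from h import *
goal((398,-43,4),13.3); snap("wrist","6")
E
```

```text
turn [ 0.05 -0.08 -0.01] shift [-0.0001  0.0001 -0.0003] t 7.7 eef [398.1 -42.9   3.7] phi 13.29 grip 0.817 F [-0.3 -1.  -0.6]
```

View pics/wrist6.png

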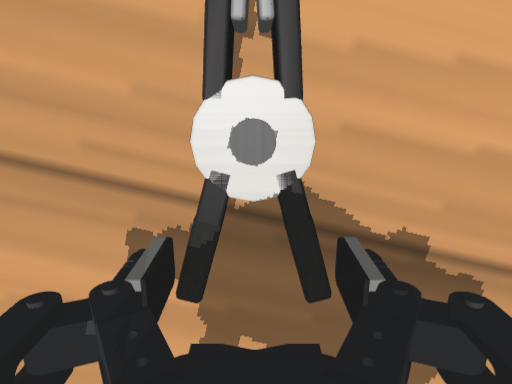

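The handles sit centred between the fingers, so I'll squeeze.

>>> apply_moves(
  series=[
    [[0, 0, 0], [0, 0, 0], 0.1],
    [[0, 0, 0], [0, 0, 0], 0.1],
    [[0, 0, 0], [0, 0, 0], 0.1],
    [[0, 0, 0], [0, 0, 0], 0.1],
    [[0, 0, 0], [0, 0, 0], 0.1],
    [[0, 0, 0], [0, 0, 0], 0.1],
  ],
  squeeze=55,
)

```text
t: 8.5
eef_pos: [398.4, -42.8, 5.6]
tcp_rot: [[0.973, 0.23, 0.004], [0.23, -0.973, -0.001], [0.004, 0.002, -1.0]]
wrist_force: [-2.7, 3.2, 16.4]
gripper_width: 0.287
```

```bash
python3 - <<'E'
from h import *
goal((398,-43,80),13.3); snap("wrist","7")
E
```

```text
turn [ 0.1  -0.22 -0.  ] shift [-0.0002  0.0002 -0.0744] t 8.5 eef [398.4 -42.8   5.6] phi 13.3 grip 0.287 F [-2.7  3.2 16.4]
```

View pics/wrist7.png

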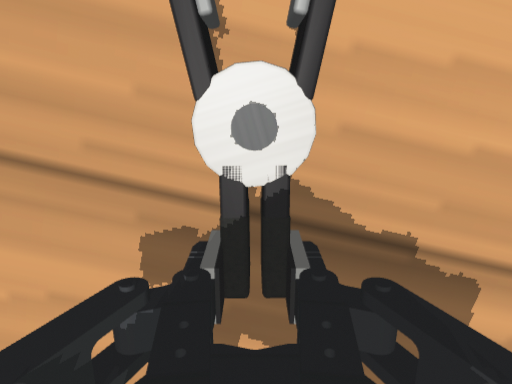

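>>> apply_moves(
  series=[
    [[0, 0, 0], [0, 0, -0.02], 0.1],
    [[0, 0, 0], [0, 0, -0.06], 0.1],
    [[0, 0, 0], [0, 0, -0.115], 0.1],
    [[0, 0, 0], [0, 0, -0.165], 0.1],
    [[0, 0, 0], [0, 0, -0.165], 0.1],
    [[0, 0, 0], [0, 0, -0.165], 0.1],
  ],
)

```text
t: 9.3
eef_pos: [396.3, -42.5, 168.2]
tcp_rot: [[0.973, 0.23, 0.0], [0.23, -0.973, -0.0], [0.0, 0.0, -1.0]]
wrist_force: [0.2, -0.4, -1.0]
gripper_width: 0.285
```

```bash
python3 - <<'E'
from h import *
np.set_printoptions(precision=1,suppress=True)
print(atz("wrist7",255,126,31))
goal((320,137,170),13.3); snap("wrist","8")
P=cloud("wrist8"); print(P[110,255],P[150,255],P[260,235],P[20,185],P[20,325])
E
```

```text
[453.4 -30.1  31. ]
turn [ 0. -0. -0.] shift [-0.  -0.2 -0. ] t 9.3 eef [396.3 -42.5 168.2] phi 13.28 grip 0.285 F [ 0.2 -0.4 -1. ]
[456.5 -28.6 192.3] [443.2 -31.7 191.8] [399.8 -34.1 191.5] [478.7  -0.2 190.5] [489.  -43.9 190.9]
```

View pics/wrist8.png

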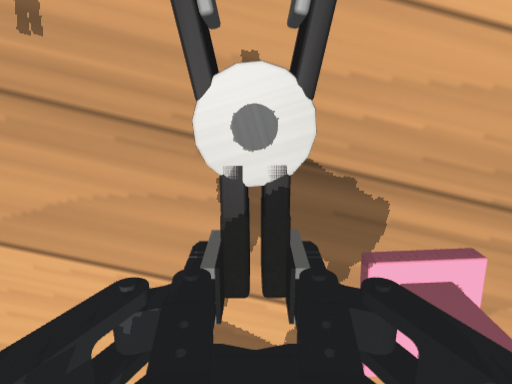

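```bash
python3 - <<'E'
from h import *
np.set_printoptions(precision=1,suppress=True)
print(atz("wrist8",254.5,127,192))
goal((456,65,180),13.3)
E
```

```text
[450.9 -29.7 192. ]
turn [-0.1  0.1 -0. ] shift [ 0.1 -0.1 -0. ] t 9.35 eef [395.8 -42.4 167.4] phi 13.28 grip 0.285 F [-0.9  0.2 -1.3]
```

>>> apply_moves(
  series=[
    [[0, 0, 0], [0.04, -0.045, -0.01], 0.1],
    [[0, 0, 0], [0.083, -0.091, -0.013], 0.1],
    [[0, 0, 0], [0.083, -0.091, -0.013], 0.1],
    [[0, 0, 0], [0.083, -0.091, -0.013], 0.1],
    [[0, 0, 0], [0.083, -0.091, -0.013], 0.1],
  ],
)

```text
t: 9.98
eef_pos: [455.7, 64.0, 180.3]
tcp_rot: [[0.974, 0.228, -0.003], [0.228, -0.974, -0.0], [-0.003, -0.0, -1.0]]
wrist_force: [0.0, 0.3, -0.7]
gripper_width: 0.287
```

```bash
python3 - <<'E'
from h import *
goal((456,65,180),13.3); snap("wrist","9")
E
```

```text
turn [-0.01  0.16 -0.09] shift [ 0.0005 -0.001   0.0003] t 9.97 eef [455.7  64.  180.3] phi 13.21 grip 0.287 F [ 0.   0.3 -0.7]
```

View pics/wrist9.png

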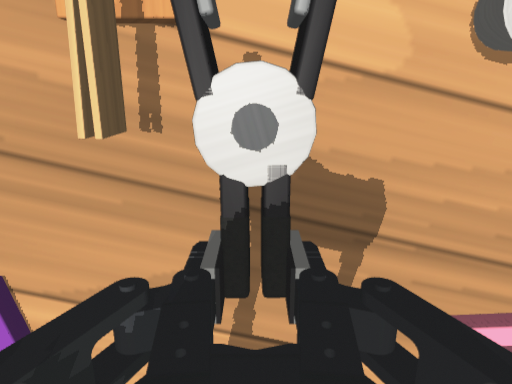

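```bash
python3 - <<'E'
from h import *
crop("wrist9",50,0,170,150,5,"c8")
E
```

```text
(no output)
```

View pics/c8.png

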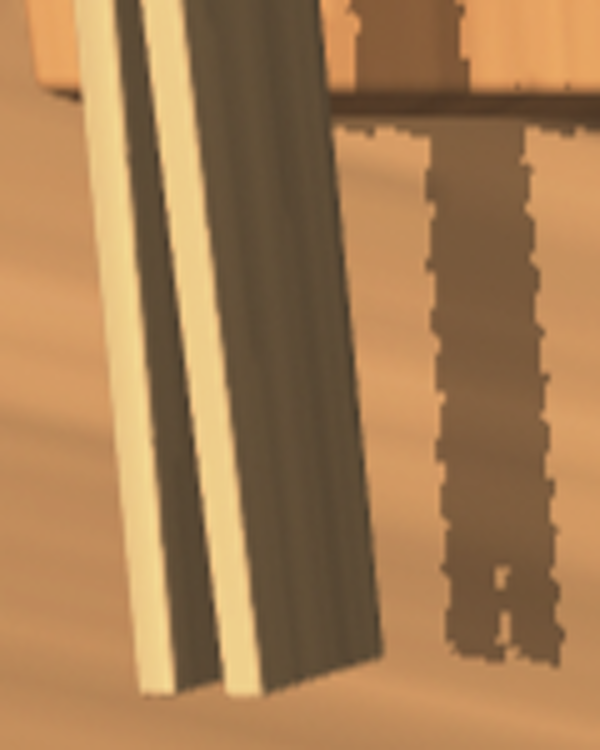

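```bash
python3 - <<'E'
from h import *
C=lambda x,y:(50+x/5,y/5)
for k,p in dict(gL=(140,694),gR=(175,693),fL=(227,695),fR=(263,693),fRtop=(185,8),fLtop=(140,8),gLtop=(78,8)).items(): print(k,np.round(atz("wrist9",*C(*p),102),1))
P=cloud("wrist9"); print(P[100,92],P[130,98],P[100,255],P[100,240]); print(np.round(atz("wrist9",254.5,127,204),1))
b=[np.round(atz("wrist9",*C(*p),24),1) for p in [(40,88),(575,97)]]; print(b)
E
```

```text
gL [466.9 183.1 102. ]
gR [468.1 178.7 102. ]
fL [469.4 172.2 102. ]
fR [470.7 167.7 102. ]
fRtop [548.  185.3 102. ]
fLtop [546.8 190.3 102. ]
gLtop [545.1 197.3 102. ]
[493.34357238 176.40240268 102.8891361 ] [475.78311306 170.59646821 103.3753926 ] [519.16792456  78.56093062 203.33060199] [517.98190264  83.52431291 202.59818198]
[510.4  76.7 204. ]
[array([540.3, 243.8,  24. ]), array([558.4, 161.1,  24. ])]
```

>>> apply_moves(
  series=[
    [[0, 0, 0.3], [-0.04, -0.035, 0], 0.1],
    [[0, 0, 0.3], [-0.08, -0.07, 0], 0.1],
    [[0, 0, 0.3], [-0.118, -0.105, 0], 0.1],
    [[0, 0, 0.3], [-0.118, -0.105, 0], 0.1],
    [[0, 0, 0.3], [-0.118, -0.105, 0.05], 0.1],
    [[0, 0, 0.3], [-0.118, -0.105, 0.105], 0.1],
    [[0, 0, 0.3], [-0.118, -0.105, 0.108], 0.1],
    [[0, 0, 0.3], [-0.118, -0.105, 0.108], 0.1],
  ],
)

```text
t: 11.02
eef_pos: [319.6, 139.7, 74.2]
tcp_rot: [[0.975, 0.223, 0.002], [0.223, -0.975, 0.0], [0.002, 0.0, -1.0]]
wrist_force: [1.0, 0.5, -0.9]
gripper_width: 0.282
```

>>> apply_moves(
  series=[
    [[0, 0, 0], [0, 0, 0], 0.1],
    [[0, 0, 0], [0, 0, 0], 0.1],
  ],
)

```text
t: 11.28
eef_pos: [319.4, 140.2, 74.6]
tcp_rot: [[0.974, 0.224, 0.003], [0.224, -0.974, 0.001], [0.004, 0.0, -1.0]]
wrist_force: [-0.5, -0.0, -0.8]
gripper_width: 0.286
```

```bash
python3 - <<'E'
from h import *
goal((316.5,139.7,72),12.9); snap("wrist","10"); snap("side","10"); snap("scene","10")
crop("side10",150,180,330,300,4,"c9"); crop("scene10",260,120,380,240,5,"c10")
E
```

```text
turn [ 0.01 -0.2   0.07] shift [-0.0029 -0.0002  0.0026] t 11.28 eef [319.4 140.2  74.6] phi 12.97 grip 0.286 F [-0.5 -0.  -0.8]
```

View pics/wrist10.png

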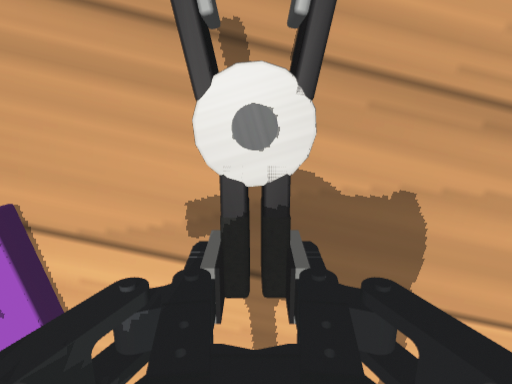

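View pics/c9.png

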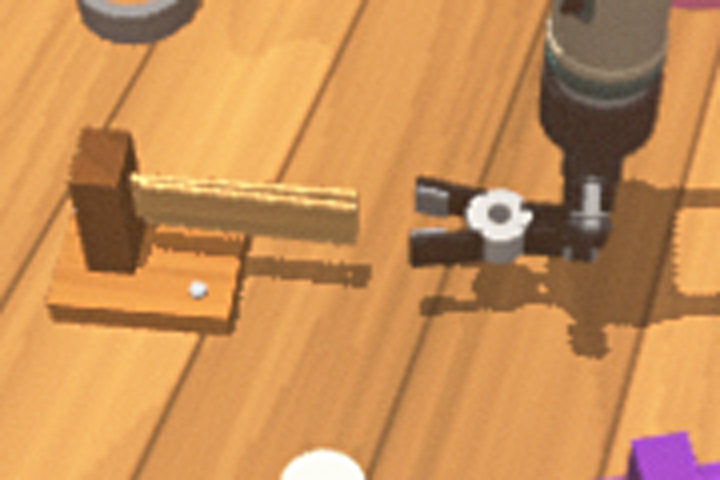

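View pics/c10.png

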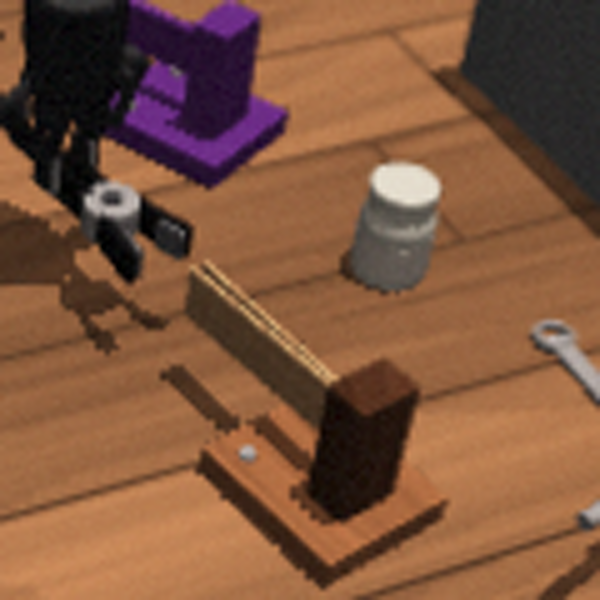

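>>> apply_moves(
  series=[
    [[0, 0, 0], [0.01, 0, 0.002], 0.1],
    [[0, 0, 0], [0.025, 0, 0.002], 0.1],
    [[0, 0, 0], [0.04, 0, 0.002], 0.1],
    [[0, 0, 0], [0.048, 0, 0.002], 0.1],
    [[0, 0, 0], [0.048, 0, 0.002], 0.1],
    [[0, 0, 0], [0.048, 0, 0.002], 0.1],
  ],
)

```text
t: 12.18
eef_pos: [364.0, 150.6, 71.0]
tcp_rot: [[0.974, 0.225, -0.001], [0.225, -0.974, -0.0], [-0.002, 0.0, -1.0]]
wrist_force: [-0.1, 0.3, -0.8]
gripper_width: 0.28
```

```bash
python3 - <<'E'
from h import *
goal((391,155.3,72),12.9); snap("wrist","11"); crop("wrist11",170,0,340,140,4,"c11")
snap("side","11"); crop("side11",180,200,300,270,6,"c12")
E
```

```text
turn [0.   0.09 0.08] shift [ 0.0274  0.0015 -0.001 ] t 12.18 eef [364.  150.6  71. ] phi 12.98 grip 0.28 F [-0.1  0.3 -0.8]
```

View pics/c11.png

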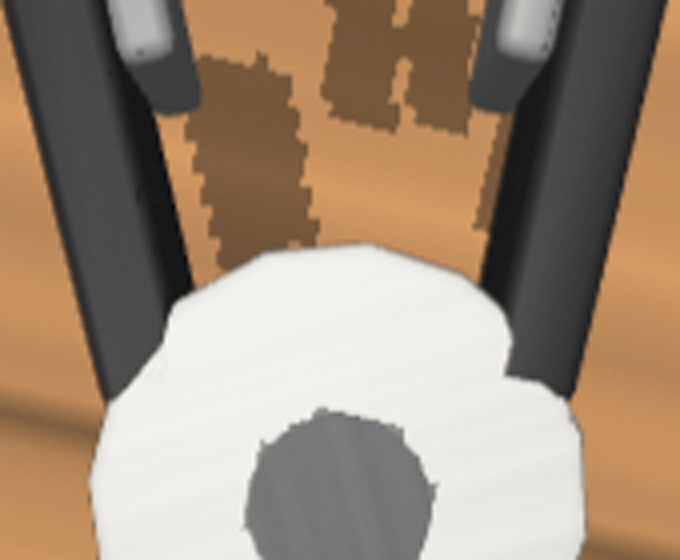

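View pics/c12.png

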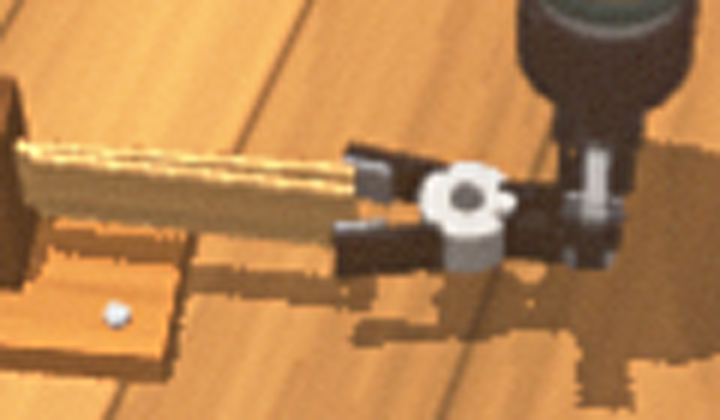

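>>> apply_moves(
  series=[
    [[0, 0, 0], [0.008, 0, 0], 0.1],
    [[0, 0, 0], [0.018, 0, 0], 0.1],
    [[0, 0, 0], [0.018, 0, 0], 0.1],
  ],
)

```text
t: 12.65
eef_pos: [383.9, 155.1, 71.5]
tcp_rot: [[0.974, 0.225, 0.002], [0.225, -0.974, 0.0], [0.002, 0.0, -1.0]]
wrist_force: [0.6, 0.1, -1.6]
gripper_width: 0.286
```

```bash
python3 - <<'E'
from h import *
goal((391,155.3,72),12.9); snap("wrist","12"); crop("wrist12",170,0,340,140,4,"c13")
E
```

```text
turn [ 0.01 -0.09  0.08] shift [ 0.0069  0.0014 -0.0005] t 12.65 eef [383.9 155.1  71.5] phi 12.98 grip 0.286 F [ 0.6  0.1 -1.6]
```

View pics/c13.png

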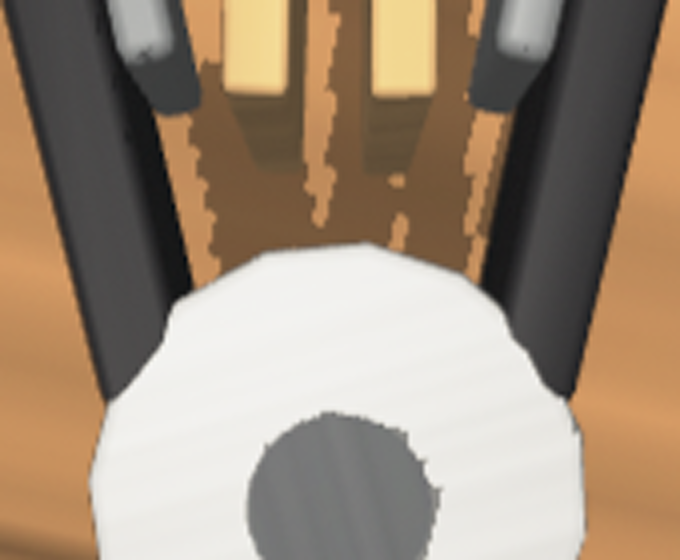

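```bash
python3 - <<'E'
from h import *
e=atz("wrist12",170+330/4,95/4,102); p=atz("wrist12",170+341/4,508/4,96); print(e,p,np.hypot(*(e-p)[:2]))
E
```

```text
[469.01299384 175.22300652 102.        ] [438.71686976 167.36952556  96.        ] 31.297480693101146
```

>>> apply_moves(
  series=[
    [[0, 0, 0], [0.004, 0, 0], 0.1],
    [[0, 0, 0], [0.008, 0, 0], 0.1],
    [[0, 0, 0], [0.009, 0, 0], 0.1],
    [[0, 0, 0], [0.009, 0, 0], 0.1],
  ],
)

```text
t: 13.2
eef_pos: [391.1, 156.8, 71.2]
tcp_rot: [[0.974, 0.225, -0.0], [0.225, -0.974, -0.0], [-0.0, 0.0, -1.0]]
wrist_force: [-0.3, 0.5, -0.2]
gripper_width: 0.284
```

```bash
python3 - <<'E'
from h import *
goal((391,155.3,72),12.9); snap("wrist","13"); crop("wrist13",170,0,340,140,4,"c14")
E
```

```text
turn [0.   0.01 0.08] shift [-0.0004  0.0015 -0.0008] t 13.2 eef [391.1 156.8  71.2] phi 12.98 grip 0.284 F [-0.3  0.5 -0.2]
```

View pics/c14.png

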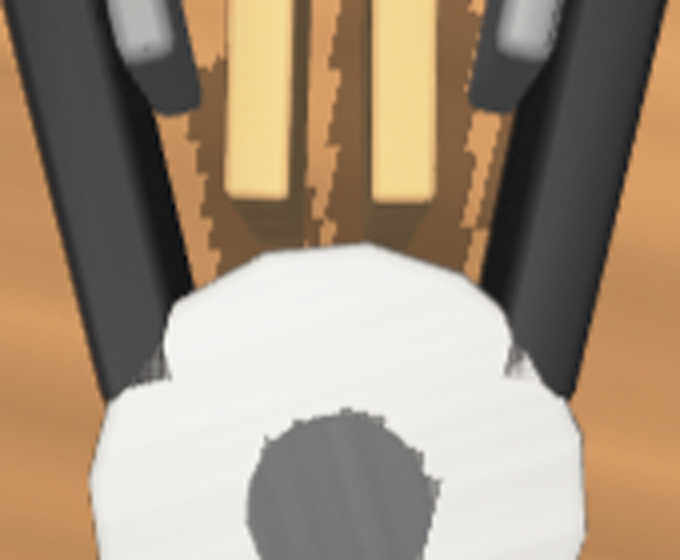

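```bash
python3 - <<'E'
from h import *
e=atz("wrist13",170+332/4,200/4,102); p=atz("wrist13",170+341/4,508/4,96); print(e,p,np.hypot(*(e-p)[:2]))
f=atz("wrist13",170+350/4,245/4,96);print(np.hypot(*(f-p)[:2]))
P=cloud("wrist13"); print(P[45,265],P[100,255],P[45,235])
E
```

```text
[469.0178482  175.14340176 102.        ] [445.92673271 169.09528472  96.        ] 23.87005098338434
21.10495476583668
[471.17817347 171.9042043  102.35109094] [454.53892778 171.16963387  93.58400587] [468.976428   180.64689612 103.88105569]
```

>>> apply_moves(
  series=[
    [[0, 0, 0], [0.002, 0, 0], 0.1],
    [[0, 0, 0], [0.003, 0, 0], 0.1],
    [[0, 0, 0], [0.003, 0, 0], 0.1],
  ],
)

```text
t: 13.62
eef_pos: [393.1, 157.3, 71.1]
tcp_rot: [[0.974, 0.225, -0.002], [0.225, -0.974, -0.0], [-0.002, 0.0, -1.0]]
wrist_force: [-2.0, -1.7, -0.4]
gripper_width: 0.284
```

>>> apply_moves(
  series=[
    [[0, 0, 0], [0, 0.0005, 0], 0.35],
    [[0, 0, 0], [0, 0.001, 0], 0.4],
    [[0, 0, 0], [0, 0.0015, 0], 0.45],
    [[0, 0, 0], [0, 0.002, 0], 0.5],
    [[0, 0, 0], [0, 0.002, 0], 0.5],
  ],
)

```text
t: 14.25
eef_pos: [395.2, 155.9, 71.5]
tcp_rot: [[0.974, 0.225, 0.002], [0.225, -0.974, 0.001], [0.002, -0.0, -1.0]]
wrist_force: [0.8, 1.7, -1.7]
gripper_width: 0.5
```

```bash
python3 - <<'E'
from h import *
goal((391,155.3,72),12.9); snap("wrist","14"); crop("wrist14",130,0,380,340,2,"c15")
E
```

```text
turn [-0.01 -0.09  0.08] shift [-0.0042 -0.0004 -0.0005] t 14.25 eef [395.2 155.9  71.5] phi 12.98 grip 0.5 F [ 0.8  1.7 -1.7]
```

View pics/c15.png

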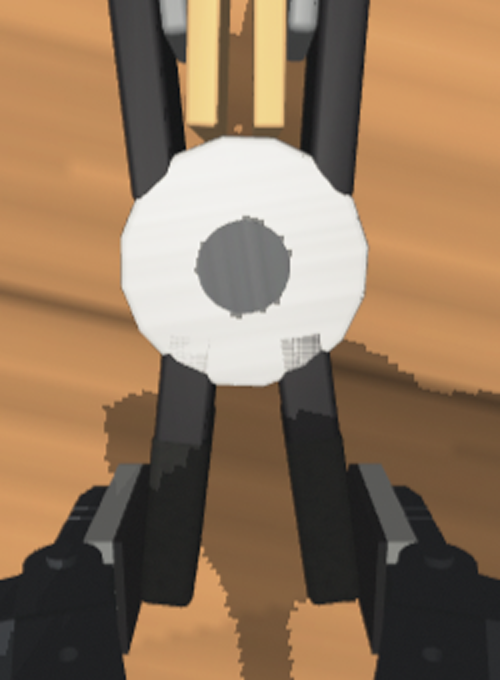

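>>> apply_moves(
  series=[
    [[0, 0, 0], [0, 0, 0], 0.53],
    [[0, 0, 0], [0, 0, 0], 0.56],
    [[0, 0, 0], [0, 0, 0], 0.59],
    [[0, 0, 0], [0, 0, 0], 0.62],
    [[0, 0, 0], [0, 0, 0], 0.65],
    [[0, 0, 0], [0, 0, 0], 0.68],
    [[0, 0, 0], [0, 0, 0], 0.7],
  ],
)

```text
t: 15.18
eef_pos: [393.7, 155.5, 71.1]
tcp_rot: [[0.974, 0.225, -0.001], [0.225, -0.974, -0.0], [-0.001, -0.0, -1.0]]
wrist_force: [0.3, -0.0, -0.3]
gripper_width: 0.697
```

```bash
python3 - <<'E'
from h import *
goal((391,155.3,72),12.9); snap("wrist","15"); crop("wrist15",130,0,380,340,2,"c16"); snap("side","15"); crop("side15",180,190,300,270,6,"c17")
E
```

```text
turn [-0.    0.08  0.08] shift [-0.0026 -0.0004 -0.0009] t 15.18 eef [393.7 155.5  71.1] phi 12.98 grip 0.697 F [ 0.3 -0.  -0.3]
```

View pics/c16.png

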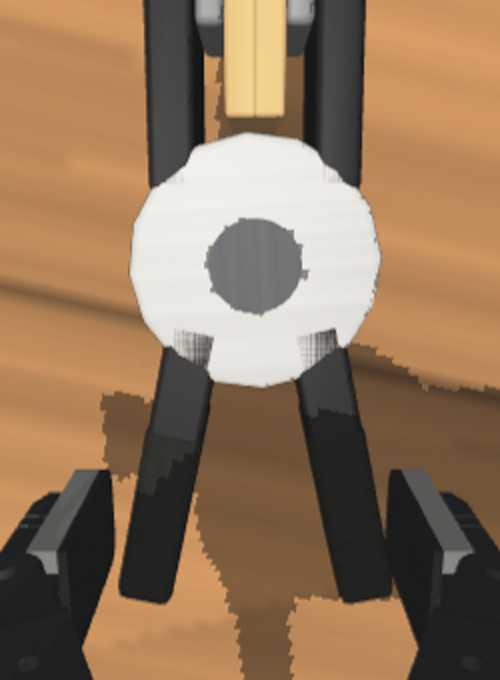

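View pics/c17.png

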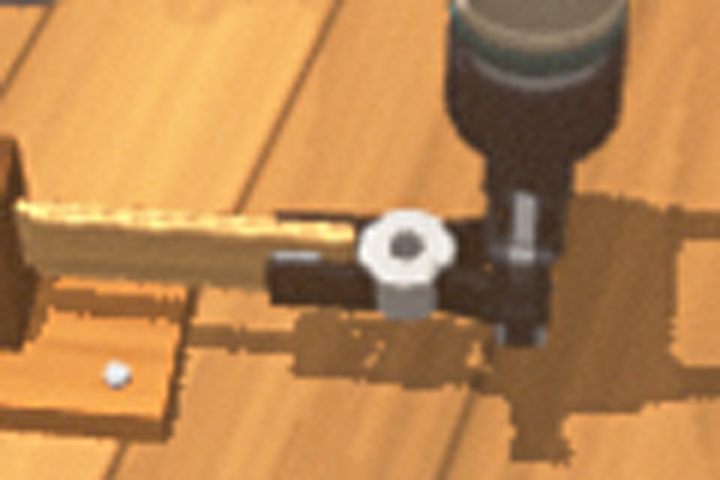

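The gap is shut and the jaw grips both laths. I'll open fully, centre on the handles and lift away.

>>> apply_moves(
  series=[
    [[0, 0, 0], [0, 0.002, 0], 0.85],
    [[0, 0, 0], [0, 0.004, 0], 1.0],
    [[0, 0, 0], [0, 0.004, 0], 1.0],
    [[0, 0, 0], [0, 0.004, -0.02], 1.0],
    [[0, 0, 0], [0, 0.004, -0.06], 1.0],
    [[0, 0, 0], [0, 0.004, -0.11], 1.0],
    [[0, 0, 0], [-0.03, 0.004, -0.15], 1.0],
    [[0, 0, 0], [-0.03, 0.004, -0.15], 1.0],
  ],
)

```text
t: 16.27
eef_pos: [366.4, 145.1, 224.0]
tcp_rot: [[0.974, 0.225, 0.006], [0.225, -0.974, 0.001], [0.006, 0.0, -1.0]]
wrist_force: [0.4, 0.1, -0.4]
gripper_width: 0.999
```

>>> apply_moves(
  series=[
    [[0, 0, 0], [0, 0, 0], 1.0],
    [[0, 0, 0], [0, 0, 0], 1.0],
  ],
)

```text
t: 16.52
eef_pos: [365.8, 144.9, 219.9]
tcp_rot: [[0.974, 0.225, -0.003], [0.225, -0.974, -0.001], [-0.003, 0.0, -1.0]]
wrist_force: [-0.5, -0.5, -0.5]
gripper_width: 0.997
```

```bash
python3 - <<'E'
from h import *
goal((391,155.3,72),12.9); snap("wrist","16"); crop("wrist16",130,0,380,270,3,"c18"); snap("side","16"); crop("side16",180,190,300,270,6,"c19"); snap("scene","16")
P=cloud("wrist16"); np.set_printoptions(precision=1,suppress=True); 
import itertools
for u,v in itertools.product((240,255,270),(40,60,80,100,120,140,160)): print(u,v,P[v,u])
E
```

```text
turn [0.   0.15 0.08] shift [ 0.0273 -0.0045  0.1478] t 16.52 eef [365.8 144.9 219.9] phi 12.98 grip 0.997 F [-0.5 -0.5 -0.5]
240 40 [463.8 178.1  95.4]
240 60 [450.5 175.2  95.6]
240 80 [436.9 172.2  96.5]
240 100 [422.8 169.3  92.2]
240 120 [399.8 168.2   0.6]
240 140 [379.8 163.8   1.8]
240 160 [358.6 159.2   0.2]
255 40 [466.4 167.7  93.4]
255 60 [452.9 164.6  96.1]
255 80 [439.4 161.4  96.6]
255 100 [422.9 157.6   0.2]
255 120 [403.1 153.   -1.5]
255 140 [383.4 148.5   2.9]
255 160 [362.4 143.6   1.1]
270 40 [468.7 157.1  94.9]
270 60 [455.5 153.9  95.3]
270 80 [441.9 150.6  95.4]
270 100 [428.  147.3  96.6]
270 120 [413.7 143.8  97.1]
270 140 [399.1 140.3  98.5]
270 160 [365.7 127.9  -0.3]
```

View pics/c18.png

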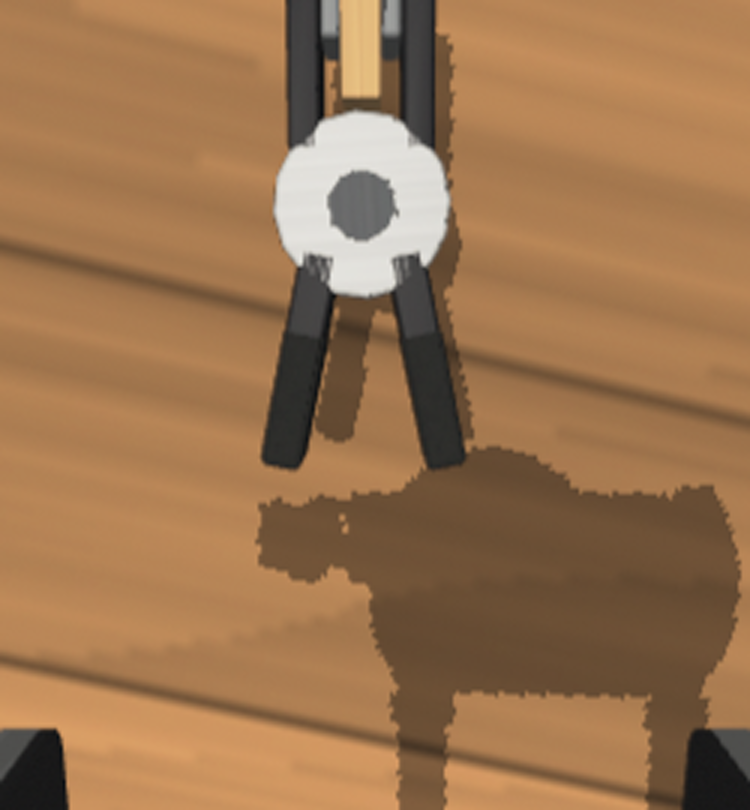

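View pics/c19.png

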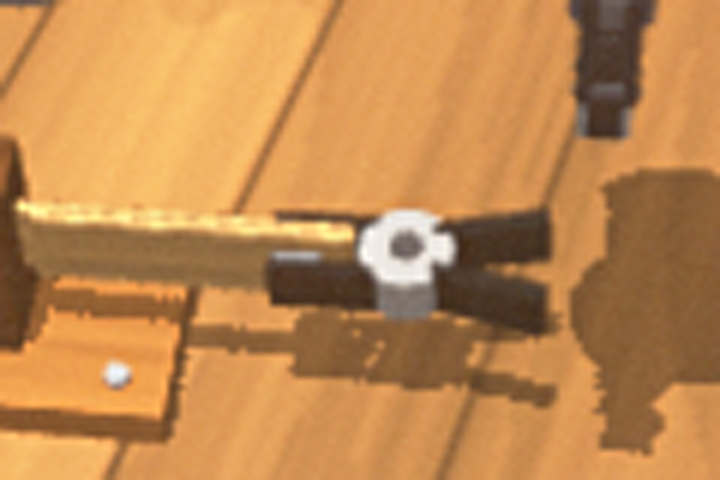

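View pics/scene16.png

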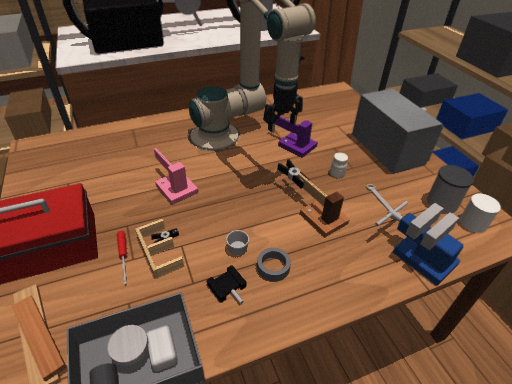

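```bash
python3 - <<'E'
from h import *
e=atz("wrist16",250,97/3,102); p=atz("wrist16",250.7,68.3,95); print(e,p,np.hypot(*(e-p)[:2]))
from rig import workorder
print(workorder.finish_job())
E
```

```text
[469.40373619 171.94651599 102.        ] [446.72118435 166.37597223  95.        ] 23.35656472320478
the job is handed in; nothing more can be done
None
```

I took the larger clamp out of the rack by its nose and laid it flat on the bench, about 330 mm from the middle of the rack, and let go. I then took it by its handles, squeezed them to the stop, and slid the open jaw level over the lath ends. I opened the gripper slowly until the clamp held by itself, lifted clear, and handed the job in at about 16.5 s.

**Last checks (from the pictures and depth readings):**
- **Gap:** it looks fully shut, with both laths pressed together between the pads.
- **Lath ends:** about 23 mm from the pivot, allowed 10 to 34 mm.
- **Clamp height and level:** the underside is about 66 mm above the bench. The top reads 92 to 98 mm across the points I sampled, so it is roughly level.
- **Robot:** the tool was about 150 mm above the clamp, and the wrist force was near zero.
- **Other things:** none of the smaller clamp and the other loose things looks moved in the last scene picture. I did not measure them.

No check failed. I could not measure the grip force on the laths or the exact jaw and lath angles; I judged those from the pictures only. The scene and side cameras disagreed by about 6 mm early on, so I used the wrist camera for the positions that mattered.

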